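# Open the bench guillotine and feed the plywood strip to its stop

### The arm

A 6-joint arm with a two-finger parallel gripper is mounted at the origin on the work surface; the furniture and walls round the work are solid. World frame = base frame: x ahead of the robot, y to its left, z up, the work surface at z = 0. Lengths are in mm, angles in rad, forces in N, time in s.
With the tool pointing down it reaches from about 325 to 850 mm from the base axis. Payload 15.5 kg.
Tool frame: the origin (TCP) lies at the very end of the fingers, on their centre line; the grasp point (between the pads) lies 19 mm behind it; z points along the fingers, y is the line along which they close (so a half turn about z gives the same grasp; the last joint's range is limited). The gripper opens to 91 mm and grips with 3 to 60 N. Pads are 32 mm wide; open, the fingers measure 118 mm over their backs; the gripper's body (76 mm by 178 mm) begins 60 mm behind the grasp point.
Start: joints at [-1.302, 0.494, 1.345, -0, 1.302, -0.096], TCP at [222.394, -584.095, 213.915] pointing down, gripper open.
Joint ranges: [-2.91, 2.91], [-0.82, 2.16], [0.22, 2.67], [-1.22, 4.37], [0.12, 2.79], [-3.08, 3.08]. Speed limits (rad/s): [1.89, 1.89, 2.57, 3.01, 3.01, 3.01].

### API

Orientations are given as a unit quaternion [w, x, y, z].
In Python, from station import bot, eyes gives the robot as it stands.
- The arm moves only by the tool servo_tool, never from a script. Its argument "rows" is text: rows parted by semicolons, each of 5 numbers parted by spaces: the opening, from -1 (shut) to 1 (fully open), then the shift along the tool's x, y, z normalised to -1 to 1, where 1 is 0.15 m, then the turn about the tool's z normalised to -1 to 1, where 1 is 30 degrees. A call has 1 to 5 rows; each row is the pose to reach, as a shift and turn from the pose commanded when the call began, along the tool's axes at that moment; what a row does not reach only later rows make up. A row lasts 1/10 s, in which the tool goes at most 50 mm and 8.59 degrees, less where a joint would pass 70% of its speed; a pose out of reach is approached as far as the arm can. A call with a number of a shift or a turn outside -1 to 1 is refused whole. A call with a gripper value outside its range is refused whole. The fingers move at their own pace and stop on an object; "newtons" is the grip in N (left out, the last holds). Time passes only in rows, so rows that repeat a pose let the fingers close. It gives the time, the measured TCP pose, the force, the opening and the grip force at its end, in the units of the state.
- bot.state(): the state, without advancing time (a new reading comes with each control period).
- eyes.get_image(name): name is "side" or "top"; returns a dict with "image" (384x512x3 uint8, red, green, blue), "fovy" (degrees; the focal length in pixels is half the picture's height over the tangent of half this angle, whatever the lens; pixels are square), "cx", "cy" (the principal point, pixels), "eye" and "rotation" of the camera in the world. Camera axes: x right, y up, looking along -z (the intrinsics and any distortion apply to the point x, -y, -z); pixel columns grow to the right and rows downward; lengths in mm; the calibration is good to about 2 mm. A picture is of the moment at which its call begins. There is no depth.
- bot.finish_job(): hands the job in; it is judged then, once.
The state is a dict: "clock": time; "joints": joint angles; "qvel": joint speeds; "tau": joint torques, N m; "eef_pos": TCP position; "tcp_rot": TCP orientation; "wrist_force": force on the tool from outside, world axes, zero at the start; "torque": the same for the moment, N m; "gripper_width": opening from 0.0 (shut) to 1.0 (fully open); "finger_force": force on a finger pad.
Only numpy, scipy, OpenCV 4.12 (cv2) and the standard library are available. Lean on these libraries where they do the work, as an engineer would, in place of code of your own. Each camera call takes 0.05 s, during which the arm holds its last target. There are 200 camera calls.

### The job

Push the guillotine's counterweighted knife arm up past its balance point so that it stays raised by itself. Then push the plywood strip across the table, under the raised knife, until its front end lies flush against the length stop. Only push: the strip stays flat on the table, and the other things on the bench are left where they are.

Things in the scene. Friction and masses are not known exactly. Their poses are not given: they have to be found in the camera images.
- guillotine: Small bench guillotine for strip board, grey base 203 x 250 mm, aluminium table, fixed. Origin on the bench under the knife line; x = feed direction (infeed edge at -140 mm, knife at 0, then the stop), y along the knife from pivot to grip (base ends at 80 mm), z up. Table top z = 45 mm, y = -92 to 78 mm. A dark side fence 18 mm high has its face at y = -2 mm.
- knife_arm (a joint): Angle of the knife arm about its level pivot, rad: 0 = knife down across the table, grows as the grip goes up, 1.5 = fully raised on its buffer. The counterweight lets it fall shut below about 0.8 rad and fall open, damped, above that; it rests only at 0 and 1.5. Lifting at the grip takes 3 to 6 N. While down, the knife blocks the strip.
- pivot (a point): Centre of the arm's pivot bolt, at x = 2, y = -120, z = 95 mm in the guillotine's frame.
- grip (a point): Middle of the black round grip, 24 mm diameter, 78 mm long, that stands out from the free end of the knife arm towards the infeed side, along the guillotine's x. 245 mm from the pivot axis; with the knife down it is 95 mm above the bench, with free room below it and on its y side.
- counterweight (a point): Centre of the dark steel counterweight, a cylinder 58 mm diameter, 50 mm long, on the arm's tail rod, 87 mm from the pivot axis. With the knife down it stands above and behind the pivot; it swings outward and down as the knife rises.
- stop_face (a point): Point on the face of the length stop (an upright steel plate 64 mm wide, 24 mm high) that looks back at the knife, 28 mm past the knife line, 6 mm above the table, at the middle of its width. Axes as the guillotine's.
- strip_front (a point): Centre of the front end face of the plywood strip, half-way up it. The strip is a plain loose plywood piece 100 long (its x axis, front at +x) x 56 wide (y) x 12 mm thick (z), 0.09 kg, lying on the infeed table beside the fence.
- strip_back (a point): Centre of the back end face of the strip (where it can be pushed), half-way up, 100 mm behind its front. Same axes.
- tape: Bystander: yellow tape measure, 81 mm long and 67 mm high, right of the guillotine.
- roll: Bystander: roll of masking tape, 92 mm across and 24 mm high, in front of the guillotine on the left.
- cut_end0: Bystander: short plywood end, 28 x 56 x 12 mm, cut off earlier, lying on the bench in front of the guillotine.
- cut_end1: Bystander: a second cut-off end like the first.

How it is judged (in metres and radians):
On the way, in this order (a step that is already met when the one before it is completed fails the run):
1. the knife arm is fully raised and stays there with nothing touching it (value of joint knife_arm above 1.4 rad and contact force between the fingers and anything else below 0.5 N), for 0.3 s.
2. the strip's front end is against the length stop, under the raised knife (x of strip_front in the frame of stop_face above -0.004 m and value of joint knife_arm above 1.4 rad), for 0.2 s.
At the end, for the whole second after the job is handed in: The knife arm stands raised on its own (above 1.4 of 1.5 rad), and the strip lies flat on the table with its front end within 4 mm of the length stop and square to it within 0.06 rad (all of step 2 and x of strip_front in the frame of stop_face below 0.003 m and angle between the x axis of strip_front and the x axis of stop_face, either way round below 0.06 rad and z of strip_front in the frame of stop_face between -0.003 and 0.003 m and angle between strip_front's own z axis and vertical below 0.05 rad); the robot touches nothing.
It fails at once if the strip is lifted off the table or tipped (z of any of strip_front, strip_back in the frame of stop_face above 0.012 m).
It fails at once if a bystander is shifted by more than 30 mm (distance of any of tape, roll, cut_end0, cut_end1 from where it was at the start of the episode above 0.03 m).
It also fails if it takes over 48 s, if anything falls off the work surface, if the arm or the gripper's body presses on something with over 40 N, if the wrist force passes 120 N, or if a joint passes its speed limit or range.

## Working session

There is one attempt and no reset: what is moved stays moved. The work goes in short steps, Python scripts to look and compute and a tool call to move; the robot and the scene stay as the last step left them, time stands still between calls to the robot, and variables do not carry over. Pictures are saved under pics/ and viewed, at most 10 in all, crops included, and the job is handed in when it is done.

Besides the shell and the picture viewer there is one more tool, called after "Emit:" by a JSON object that holds its "fn" and its "kwargs". servo_tool: Moves the arm, as the interface text tells. Its arguments: {"type":"object","properties":{"rows":{"type":"string"},"newtons":{"type":"number"}},"required":["rows"]}

```bash
mkdir -p pics; ls; python3 - <<'E'
from station import bot, eyes
import cv2
for n in("side","top"):
    d=eyes.get_image(n); cv2.imwrite(f"pics/{n}0.png",d["image"][:,:,::-1])
    print(n,{k:v for k,v in d.items() if k!="image"})
print(bot.state())
E
```

```text
pics
side {'fovy': 46.87240770557634, 'cx': 257.93031461289684, 'cy': 183.83680835887446, 'eye': array([ 480.87921441, -720.66077578,  558.20318075]), 'rotation': array([0.85987251, 0.50952341, 0.01638051, 0.02714476])}
top {'fovy': 43.24601265589382, 'cx': 260.17715508006575, 'cy': 192.9893318514718, 'eye': array([ 233.53143823,   90.92229372, 1086.38721359]), 'rotation': array([-0.66725342, -0.0780925 ,  0.08230343,  0.73613896])}
{'clock': 0.1, 'joints': array([-1.30248722e+00,  4.94149111e-01,  1.34601582e+00, -4.43327155e-06,
        1.30248341e+00, -9.54686313e-02]), 'qvel': array([-0.00101417, -0.00160875, -0.00212646,  0.00131585,  0.00092665,
        0.00165406]), 'tau': array([ 2.46565163e-03, -8.80241561e+01, -3.82538939e+01,  7.11461739e-02,
        4.82785190e-02, -4.56981934e-05]), 'eef_pos': array([ 222.31727554, -583.79312178,  213.39850845]), 'tcp_rot': array([-5.25688430e-04,  9.83503531e-01,  1.80888161e-01, -4.76885746e-05]), 'wrist_force': array([ 0.22947334, -0.01009345, -0.44155235]), 'torque': array([ 0.02529747,  0.04893458, -0.0055446 ]), 'finger_force': 0.0, 'gripper_width': 0.9985629808283764}
```

View pics/side0.png

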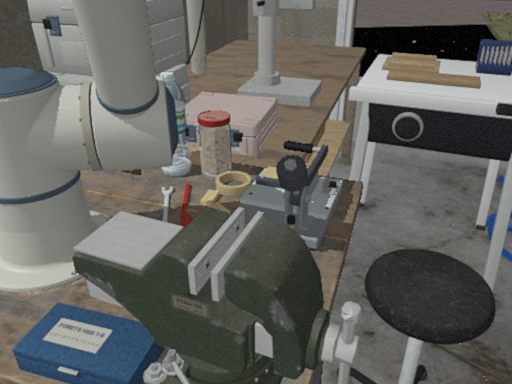

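View pics/top0.png

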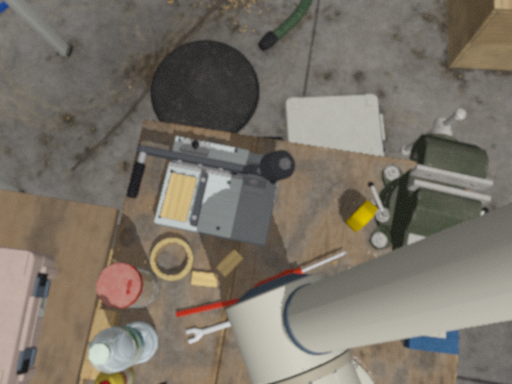

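The top view shows the guillotine with feed running up the image. The knife arm runs from the counterweight at (284,165) to the grip at (135,178). The strip is at about (178,197), the roll at (171,258), the cut ends at (205,279) and (230,262), and the tape at (361,215).

The side view shows the counterweight at (290,170) and the grip at (299,147).

```bash
cat > h.py <<'E'
import numpy as np, cv2
from scipy.spatial.transform import Rotation as R
from station import bot, eyes
def cam(n):
    d=eyes.get_image(n); q=d["rotation"]; d["R"]=R.from_quat([q[1],q[2],q[3],q[0]]).as_matrix()
    d["f"]=192/np.tan(np.radians(d["fovy"]/2)); return d
def ray(d,p):
    v=d["R"]@np.array([(p[0]-d["cx"])/d["f"],-(p[1]-d["cy"])/d["f"],-1]); return d["eye"],v/np.linalg.norm(v)
def plane(d,p,z):
    e,v=ray(d,p); return e+v*(z-e[2])/v[2]
def tri(d1,p1,d2,p2):
    a,u=ray(d1,p1); b,v=ray(d2,p2)
    s=np.linalg.lstsq(np.c_[u,-v],b-a,rcond=None)[0]; P,Q=a+u*s[0],b+v*s[1]
    return (P+Q)/2,np.linalg.norm(P-Q)
def proj(d,P):
    c=d["R"].T@(np.array(P)-d["eye"]); return d["cx"]+d["f"]*c[0]/-c[2], d["cy"]-d["f"]*c[1]/-c[2]
E
python3 - <<'E'
from h import *
t=cam("top"); s=cam("side")
a=cv2.resize(t["image"][120:260,115:305],None,fx=4,fy=4,interpolation=cv2.INTER_CUBIC)
cv2.imwrite("pics/t1.png",a[:,:,::-1])
a=cv2.resize(s["image"][130:250,225:365],None,fx=5,fy=5,interpolation=cv2.INTER_CUBIC)
cv2.imwrite("pics/s1.png",a[:,:,::-1])
print("cw",tri(t,(284,165),s,(290,170)),"strip",plane(t,(178,197),57),"grip",plane(t,(134,178),95))
for p in [(171,258),(205,279),(230,262),(361,215)]: print(p,plane(t,p,10))
E
```

```text
cw (array([493.559764  ,  23.69148882, 181.45894124]), np.float64(0.42753723038501784)) strip [479.77858029 252.08481254  57.        ] grip [521.08262104 336.55515872  95.        ]
(171, 258) [354.30667285 283.08300745  10.        ]
(205, 279) [301.20943386 211.40081201  10.        ]
(230, 262) [332.75479909 153.7522753   10.        ]
(361, 215) [ 408.80793854 -149.0864212    10.        ]
```

View pics/t1.png

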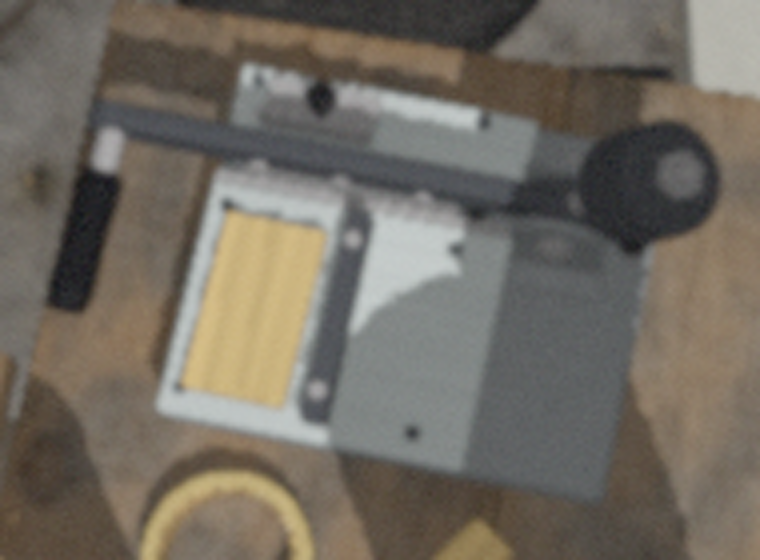

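View pics/s1.png

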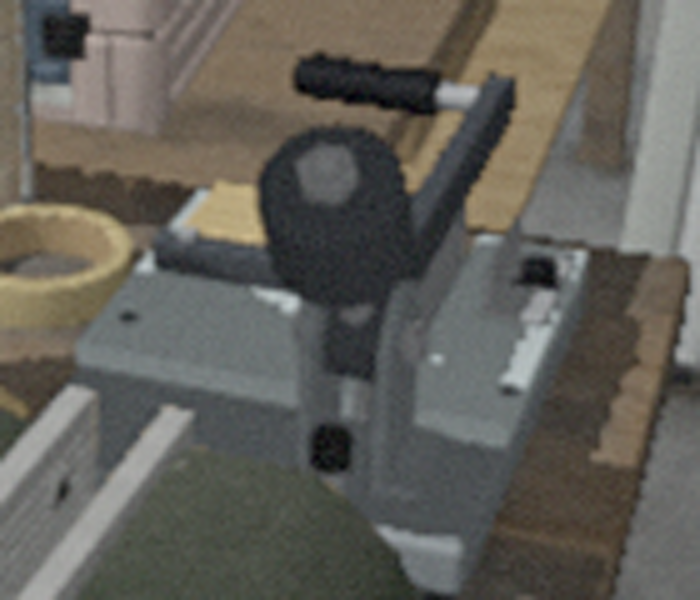

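The enlarged top crop shows these features, in crop pixels:
- Table infeed corners: (157,411) and (465,470), with the far left corner at (240,65).
- Strip corners: (185,390), (283,407), (327,228) and (228,210).
- Grip: (70,305) to (105,175).
- Counterweight disc: about (650,180), with its end cap at (682,175).

The side crop shows the end cap at (327,172) and the counterweight cylinder spanning about (262–412, 125–300).

```bash
python3 - <<'E'
from h import *
np.set_printoptions(precision=1,suppress=True)
t=cam("top"); s=cam("side")
T=lambda u,v:(115+u/4,120+v/4); S=lambda u,v:(225+u/5,130+v/5)
A=plane(t,T(157,411),45);B=plane(t,T(465,470),45);C=plane(t,T(240,65),45)
print("A,B,C",A,B,C,"AB(170)",np.linalg.norm(A-B),"AC(203)",np.linalg.norm(A-C))
st=np.array([plane(t,T(*p),57) for p in[(185,390),(283,407),(327,228),(228,210)]])
print(st,[np.linalg.norm(st[i]-st[i-1]) for i in range(4)])
ya=A-B; ax=C-A
ang=np.arctan2(ax[1],ax[0]); ang2=np.arctan2(-ya[0],ya[1]); print("ang",ang,ang2)
e=(st[2]+st[3]-st[0]-st[1]); angs=np.arctan2(e[1],e[0]); print("strip ang",angs)
for a in (ang,ang2,(ang+ang2)/2):
    M=np.array([[np.cos(a),-np.sin(a),0],[np.sin(a),np.cos(a),0],[0,0,1]])
    O=A-M@[-140,78,45]
    cap,r=tri(t,T(682,175),s,S(327,172)); cw,r2=tri(t,T(650,182),s,S(337,212))
    print("O",O,"strip",(st-O)@M,"cap",M.T@(cap-O),r,"cw",M.T@(cw-O),r2)
    for p in [(70,305),(105,175)]: print("grip",M.T@(plane(t,T(*p),95+12)-O))
    print("pivot",O+M@[2,-120,95])
E
```

```text
A,B,C [430.3 308.9  45. ] [381.7 144.6  45. ] [624.5 252.4  45. ] AB(170) 171.3157710112157 AC(203) 202.20353376424262
[[438.1 290.8  57. ]
 [423.6 238.7  57. ]
 [520.7 208.3  57. ]
 [536.4 262.   57. ]] [np.float64(102.44737672613525), np.float64(54.05852805710441), np.float64(101.78874000825218), np.float64(55.88203831579345)]
ang -0.2833251955011608 -0.28783949866958275
strip ang -0.29390238365359367
O [543.  194.9   0. ] strip [[-127.5   62.8   57. ]
 [-126.9    8.7   57. ]
 [ -25.1    6.7   57. ]
 [ -25.1   62.6   57. ]] cap [   0.5 -180.3  193.9] 2.132657664908924 cw [   1.1 -165.4  170.1] 1.8965882277700172
grip [-101.7  119.7  107. ]
grip [-30.1 118.6 107. ]
pivot [511.3  79.1  95. ]
O [542.4 194.4   0. ] strip [[-127.5   62.8   57. ]
 [-126.6    8.8   57. ]
 [ -24.8    7.2   57. ]
 [ -25.    63.1   57. ]] cap [   1.7 -179.7  193.9] 2.132657664908924 cw [   2.2 -164.8  170.1] 1.8965882277700172
grip [-101.9  119.8  107. ]
grip [-30.3 119.1 107. ]
pivot [510.3  78.7  95. ]
O [542.7 194.6   0. ] strip [[-127.5   62.8   57. ]
 [-126.7    8.7   57. ]
 [ -24.9    7.    57. ]
 [ -25.    62.9   57. ]] cap [   1.1 -180.   193.9] 2.132657664908924 cw [   1.7 -165.1  170.1] 1.8965882277700172
grip [-101.8  119.7  107. ]
grip [-30.2 118.8 107. ]
pivot [510.8  78.9  95. ]
```

Measured sizes agree with the given ones (171/170, 202/203, 102/100, and the counterweight 87 mm from the pivot). I'll push the counterweight outward and down with closed fingers, starting by rising clear.

Emit:
{"fn": "servo_tool", "kwargs": {"rows": "-1 0 0 -0.33 -0.25; -1 0 0 -0.67 -0.5; -1 0 0 -1 -0.75; -1 0 0 -1 -1; -1 0 0 -1 -1", "newtons": 20}}

```text
clock: 0.8
eef_pos: [222.5, -584.4, 365.1]
tcp_rot: [0.001, 0.903, 0.43, -0.0]
wrist_force: [-0.2, 0.4, -1.8]
gripper_width: 0.594
finger_force: 0.0
```

```bash
cat >> h.py <<'E'
a=-0.286; O=np.array([542.7,194.6,0]); M=R.from_euler('z',a).as_matrix()
def plan(P,yawdeg,frame='g'):
    """units in tool axes from the present pose to P; yawdeg = world angle wanted of tool y"""
    s=bot.state(); q=s["tcp_rot"]; T=R.from_quat([q[1],q[2],q[3],q[0]]).as_matrix()
    W=O+M@np.array(P,float) if frame=='g' else np.array(P,float)
    y=np.degrees(np.arctan2(T[1,1],T[0,1])); turn=-((yawdeg-y+180)%360-180)/30
    print("g",(M.T@(s["eef_pos"]-O)).round(1),"W->",W.round(0),"units",(T.T@(W-s["eef_pos"])/150).round(3),"turn",round(turn,3),
      "F",s["wrist_force"].round(1),"t",round(s["clock"],2),"j",s["joints"].round(2))
GX=np.degrees(a)
E
python3 -c "
from h import *
plan((2,-90,364),GX)"
```

```text
g [ -87.4 -837.7  365.1] W-> [519. 108. 364.] units [ 4.831e+00 -1.367e+00 -2.000e-03] turn -0.754 F [-0.2  0.4 -1.8] t 0.8 j [-1.3   0.4   1.1  -0.    1.64 -0.62]
```

Emit:
{"fn": "servo_tool", "kwargs": {"rows": "-1 0.3 -0.09 0 0; -1 0.6 -0.18 0 0; -1 0.9 -0.27 0 0; -1 1 -0.28 0 0"}}

```text
clock: 1.2
eef_pos: [285.1, -437.1, 362.9]
tcp_rot: [-0.001, 0.904, 0.428, 0.0]
wrist_force: [0.0, -1.0, -0.8]
gripper_width: 0.24
finger_force: 0.0
```

Emit:
{"fn": "servo_tool", "kwargs": {"rows": "-1 0.3 -0.09 0 0; -1 0.6 -0.18 0 0; -1 0.9 -0.27 0 0; -1 1 -0.28 0 0"}}

```text
clock: 1.6
eef_pos: [347.0, -294.8, 363.0]
tcp_rot: [-0.001, 0.904, 0.428, -0.0]
wrist_force: [0.1, -0.7, -0.8]
gripper_width: 0.005
finger_force: 0.0
```

Emit:
{"fn": "servo_tool", "kwargs": {"rows": "-1 0.3 -0.09 0 0; -1 0.6 -0.18 0 0; -1 0.9 -0.27 0 0; -1 1 -0.28 0 0"}}

```text
clock: 2.0
eef_pos: [409.1, -152.2, 362.9]
tcp_rot: [-0.001, 0.904, 0.429, -0.0]
wrist_force: [0.8, -0.1, -0.8]
gripper_width: 0.005
finger_force: 0.0
```

Emit:
{"fn": "servo_tool", "kwargs": {"rows": "-1 0.3 -0.09 0 0; -1 0.6 -0.18 0 0; -1 0.9 -0.27 0 0; -1 1 -0.28 0 0; -1 1 -0.28 0 0"}}

```text
clock: 2.5
eef_pos: [471.4, -11.3, 362.7]
tcp_rot: [-0.001, 0.903, 0.429, -0.001]
wrist_force: [0.4, -0.4, 0.1]
gripper_width: 0.002
finger_force: 0.0
```

Emit:
{"fn": "servo_tool", "kwargs": {"rows": "-1 0 0 0 -0.25; -1 0 0 0 -0.5; -1 0 0 0 -0.75; -1 0 0 0 -0.75"}}

```text
clock: 2.9
eef_pos: [470.4, -14.1, 363.3]
tcp_rot: [-0.0, 0.802, 0.597, -0.001]
wrist_force: [-0.0, -0.1, -0.1]
gripper_width: 0.006
finger_force: 0.0
```

```bash
python3 -c "
from h import *
plan((2,-105,220),GX)"
```

```text
g [ -10.5 -220.6  363.3] W-> [515.  93. 220.] units [0.771 0.08  0.955] turn -0.01 F [-0.  -0.1 -0.1] t 2.9 j [-0.16  0.15  1.46 -0.    1.54  0.13]
```

Emit:
{"fn": "servo_tool", "kwargs": {"rows": "-1 0.3 0.04 0 0; -1 0.6 0.08 0 0; -1 0.77 0.08 0.2 0; -1 0.77 0.08 0.5 0; -1 0.77 0.08 0.8 0"}}

```text
clock: 3.4
eef_pos: [515.7, 94.3, 242.4]
tcp_rot: [0.0, 0.804, 0.595, 0.0]
wrist_force: [0.8, -0.9, -0.6]
gripper_width: 0.001
finger_force: 0.0
```

Emit:
{"fn": "servo_tool", "kwargs": {"rows": "-1 0 0 0.2 0; -1 0 0 0.4 0; -1 0 0 0.4 0"}}

```text
clock: 3.7
eef_pos: [513.2, 93.3, 180.6]
tcp_rot: [-0.002, 0.804, 0.595, -0.003]
wrist_force: [-0.4, 0.5, 1.1]
gripper_width: 0.006
finger_force: 0.0
```

```bash
python3 -c "
from h import *
plan((2,-124,182),GX)
t=cam('top');s=cam('side')
import numpy as np
a=np.hstack([t['image'][100:260,110:310],s['image'][80:240,215:365]])
cv2.imwrite('pics/a.png',cv2.resize(a,None,fx=2.2,fy=2.2)[:,:,::-1])"
```

```text
g [   0.3 -105.5  180.6] W-> [510.  75. 182.] units [-0.123  0.013 -0.009] turn -0.02 F [-0.4  0.5  1.1] t 3.7 j [ 0.07  0.39  1.64 -0.    1.12  0.36]
```

View pics/a.png

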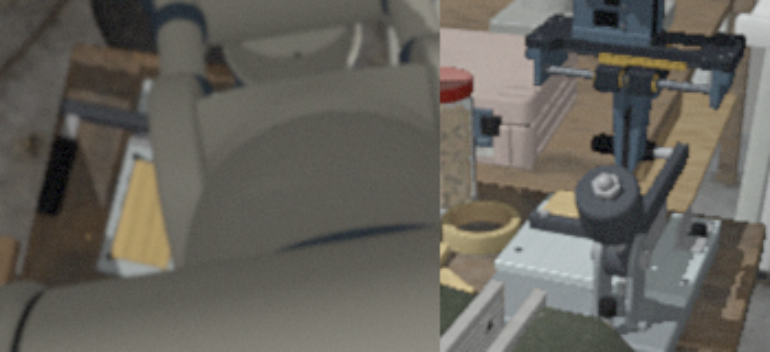

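The right half, the side view, shows the closed fingers just behind the counterweight, in line with it in x. Now I'll push along its arc.

Emit:
{"fn": "servo_tool", "kwargs": {"rows": "-1 -0.12 0.01 -0.02 0; -1 -0.2 0.01 0 0; -1 -0.26 0.01 0.02 0; -1 -0.33 0.01 0.06 0; -1 -0.39 0.01 0.11 0"}}

```text
clock: 4.3
eef_pos: [501.5, 37.5, 169.8]
tcp_rot: [0.001, 0.803, 0.596, 0.002]
wrist_force: [-3.8, 1.0, 15.0]
gripper_width: 0.005
finger_force: 6.1
```

```bash
python3 -c "
from h import *
plan((2,-191,124),GX)
s=cam('side')
cv2.imwrite('pics/b.png',cv2.resize(s['image'][80:240,215:365],None,fx=2.5,fy=2.5)[:,:,::-1])"
```

```text
g [   4.8 -162.3  169.8] W-> [491.  11. 124.] units [-0.192 -0.019  0.305] turn -0.013 F [-3.8  1.  15. ] t 4.3 j [-0.04  0.38  1.7   0.    1.06  0.25]
```

View pics/b.png

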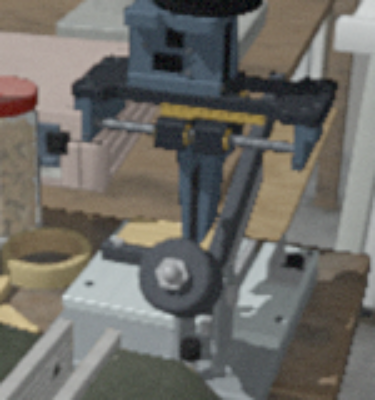

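The counterweight has swung down and out, and the arm is visibly rising behind the gripper. The force is a plausible 15 N, so I'll continue.

Emit:
{"fn": "servo_tool", "kwargs": {"rows": "-1 -0.06 -0.01 0.07 0; -1 -0.12 -0.01 0.16 0; -1 -0.15 -0.01 0.23 0; -1 -0.19 -0.01 0.3 0; -1 -0.2 -0.01 0.34 0"}}

```text
clock: 4.85
eef_pos: [490.6, 9.0, 116.8]
tcp_rot: [0.0, 0.803, 0.597, 0.0]
wrist_force: [0.7, 0.9, -0.2]
gripper_width: 0.006
finger_force: 0.0
```

Emit:
{"fn": "servo_tool", "kwargs": {"rows": "-1 0 0 0 0; -1 0 0 0 0; -1 0 0 0 0; -1 0 0 0 0; -1 0 0 0 0"}}

```text
clock: 5.35
eef_pos: [490.3, 9.8, 116.6]
tcp_rot: [0.0, 0.802, 0.597, 0.0]
wrist_force: [0.0, -0.6, -0.9]
gripper_width: 0.003
finger_force: 0.0
```

```bash
python3 -c "
from h import *
plan((2,-191,124),GX)
s=cam('side')
cv2.imwrite('pics/c.png',cv2.resize(s['image'][60:240,215:365],None,fx=2.5,fy=2.5)[:,:,::-1])"
```

```text
g [   1.9 -192.1  116.6] W-> [491.  11. 124.] units [ 0.007  0.001 -0.049] turn -0.009 F [ 0.  -0.6 -0.9] t 5.35 j [-0.1   0.44  1.79 -0.    0.92  0.19]
```

View pics/c.png

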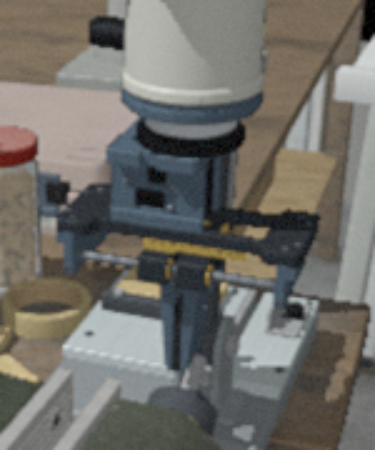

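The counterweight has dropped below the fingers, the raised grip shows at the top left near (105,30), and the forces are about zero. I'll retreat sideways and then up.

Emit:
{"fn": "servo_tool", "kwargs": {"rows": "-1 -0.2 0 0 0; -1 -0.5 0 0 0; -1 -0.7 0 0 0; -1 -0.7 0 -0.3 0; -1 -0.7 0 -0.6 0"}}

```text
clock: 5.9
eef_pos: [459.0, -91.6, 207.0]
tcp_rot: [-0.001, 0.803, 0.596, -0.001]
wrist_force: [1.2, 0.4, 0.5]
gripper_width: 0.004
finger_force: 0.0
```

Emit:
{"fn": "servo_tool", "kwargs": {"rows": "-1 0 0 -0.3 0; -1 0 0 -0.6 0; -1 0 0 -0.9 0; -1 0 0 -1 0; -1 0 0 -1 0"}}

```text
clock: 6.4
eef_pos: [461.1, -91.2, 358.9]
tcp_rot: [0.002, 0.802, 0.597, 0.001]
wrist_force: [0.3, -0.4, -0.7]
gripper_width: 0.005
finger_force: 0.0
```

Emit:
{"fn": "servo_tool", "kwargs": {"rows": "-1 0 0 -0.2 0; -1 0 0 -0.4 0; -1 0 0 -0.5 0; -1 0 0 -0.5 0; -1 0 0 -0.5 0"}}

```text
clock: 6.9
eef_pos: [459.8, -90.8, 430.0]
tcp_rot: [-0.001, 0.802, 0.597, -0.0]
wrist_force: [-1.1, 0.0, -0.6]
gripper_width: 0.007
finger_force: 0.0
```

```bash
python3 -c "
from h import *
plan((-150,35,430),GX)
t=cam('top');s=cam('side')
print('grip expect top',proj(t,O+M@[-65,-103,340]),'side',proj(s,O+M@[-65,-103,340]))
a=np.hstack([t['image'][100:300,110:310],s['image'][30:230,215:365]])
cv2.imwrite('pics/d.png',cv2.resize(a,None,fx=2.2,fy=2.2)[:,:,::-1])"
```

```text
g [   1.  -297.2  430. ] W-> [409. 270. 430.] units [ 2.210e+00 -1.017e+00  2.000e-03] turn -0.009 F [-1.1  0.  -0.6] t 6.9 j [-0.32  0.12  1.32  0.    1.7  -0.03]
grip expect top (np.float64(234.91975188914304), np.float64(167.60029034944793)) side (np.float64(270.3513220887725), np.float64(72.9443127302175))
```

View pics/d.png

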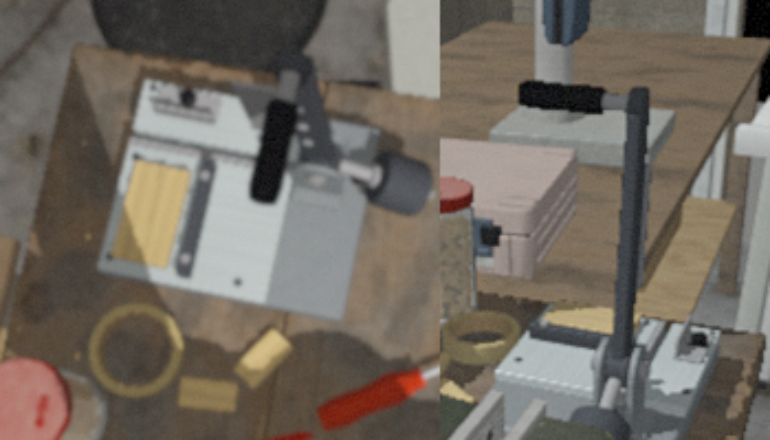

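The arm stands raised, with its grip where predicted (top picture, pixel (235,168)), and the strip and bystanders are untouched. The stop is clear at crop (187,97). I'll move over to behind the strip.

Emit:
{"fn": "servo_tool", "kwargs": {"rows": "-1 0.28 -0.13 0 0; -1 0.56 -0.26 0 0; -1 0.84 -0.39 0 0; -1 1 -0.46 0 0"}}

```text
clock: 7.4
eef_pos: [435.8, 75.1, 430.4]
tcp_rot: [-0.001, 0.802, 0.598, -0.001]
wrist_force: [0.4, -0.4, -0.2]
gripper_width: 0.003
finger_force: 0.0
```

Emit:
{"fn": "servo_tool", "kwargs": {"rows": "-1 0.28 -0.13 0 0; -1 0.56 -0.26 0 0; -1 0.84 -0.39 0 0; -1 1 -0.46 0 0"}}

```text
clock: 7.8
eef_pos: [412.6, 238.7, 430.2]
tcp_rot: [-0.0, 0.802, 0.598, -0.001]
wrist_force: [0.6, -2.0, 0.1]
gripper_width: 0.004
finger_force: 0.0
```

Emit:
{"fn": "servo_tool", "kwargs": {"rows": "-1 0.2 -0.2 0 -0.25; -1 0.2 -0.2 0 -0.5; -1 0.2 -0.2 0 -0.75; -1 0.2 -0.2 0 -1; -1 0.2 -0.2 0 -1"}}

```text
clock: 8.3
eef_pos: [393.4, 273.3, 430.3]
tcp_rot: [-0.0, 0.619, 0.785, -0.001]
wrist_force: [0.2, -0.1, 0.1]
gripper_width: 0.007
finger_force: 0.0
```

Emit:
{"fn": "servo_tool", "kwargs": {"rows": "-0.56 0 0 0 -0.25; -0.56 0 0 0 -0.5; -0.56 0 0 0 -0.75; -0.56 0 0 0 -1; -0.56 0 0 0 -1"}}

```text
clock: 8.8
eef_pos: [393.6, 273.2, 430.8]
tcp_rot: [-0.0, 0.397, 0.918, -0.0]
wrist_force: [0.9, -0.8, -0.4]
gripper_width: 0.22
finger_force: 0.0
```

Emit:
{"fn": "servo_tool", "kwargs": {"rows": "-0.56 0 0 0 -0.25; -0.56 0 0 0 -0.5; -0.56 0 0 0 -0.75; -0.56 0 0 0 -1; -0.56 0 0 0 -1"}}

```text
clock: 9.3
eef_pos: [393.7, 273.3, 431.0]
tcp_rot: [-0.0, 0.147, 0.989, -0.0]
wrist_force: [0.3, 0.1, -0.2]
gripper_width: 0.221
finger_force: 0.0
```

```bash
python3 -c "
from h import *
plan((-165,35,200),GX+90)"
```

```text
g [-165.2   33.4  431. ] W-> [394. 275. 200.] units [-0.002  0.011  1.54 ] turn -0.016 F [ 0.3  0.1 -0.2] t 9.3 j [ 0.48  0.13  1.3   0.    1.71 -0.79]
```

Emit:
{"fn": "servo_tool", "kwargs": {"rows": "-0.56 0 0.01 0.3 -0.02; -0.56 0 0.01 0.6 -0.02; -0.56 0 0.01 0.9 -0.02; -0.56 0 0.01 1 -0.02"}}

```text
clock: 9.7
eef_pos: [392.1, 273.7, 277.3]
tcp_rot: [-0.002, 0.144, 0.99, -0.002]
wrist_force: [-0.4, 0.2, 1.1]
gripper_width: 0.22
finger_force: 0.0
```

Emit:
{"fn": "servo_tool", "kwargs": {"rows": "-0.56 0 0 0.3 0; -0.56 0 0 0.6 0; -0.56 0 0 0.9 0; -0.56 0 0 1 0"}}

```text
clock: 10.1
eef_pos: [392.2, 273.7, 127.7]
tcp_rot: [-0.002, 0.144, 0.99, -0.002]
wrist_force: [-0.2, -0.1, 0.8]
gripper_width: 0.224
finger_force: 0.0
```

Emit:
{"fn": "servo_tool", "kwargs": {"rows": "-0.56 0 0 0.2 0; -0.56 0 0 0.4 0; -0.56 0 0 0.54 0; -0.56 0 0 0.54 0; -0.56 0 0 0.54 0"}}

```text
clock: 10.6
eef_pos: [394.2, 274.8, 50.7]
tcp_rot: [-0.0, 0.142, 0.99, -0.0]
wrist_force: [0.2, 0.4, 0.2]
gripper_width: 0.22
finger_force: 0.0
```

```bash
python3 -c "
from h import *
plan((-90,35,50),GX+90)
t=cam('top');s=cam('side')
a=np.hstack([t['image'][100:300,110:310],s['image'][30:230,215:365]])
cv2.imwrite('pics/e.png',cv2.resize(a,None,fx=2.2,fy=2.2)[:,:,::-1])"
```

```text
g [-165.1   35.    50.7] W-> [466. 254.  50.] units [-0.501 -0.001  0.004] turn 0.002 F [0.2 0.4 0.2] t 10.6 j [ 0.48  0.54  1.87  0.    0.73 -0.8 ]
```

View pics/e.png

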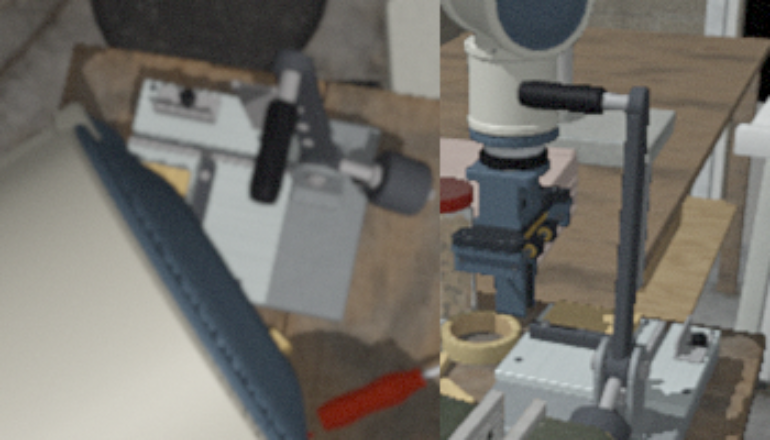

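The fingers stand behind the strip (bottom of the side crop, near (515,300)) and the knife arm is still up. Now I'll push slowly, checking the forces.

Emit:
{"fn": "servo_tool", "kwargs": {"rows": "-0.56 -0.04 0 0 0; -0.56 -0.08 0 0 0; -0.56 -0.12 0 0 0; -0.56 -0.14 0 0 0; -0.56 -0.16 0 0 0"}}

```text
clock: 11.2
eef_pos: [417.5, 268.0, 50.5]
tcp_rot: [-0.0, 0.14, 0.99, -0.0]
wrist_force: [-0.9, 0.1, 1.4]
gripper_width: 0.219
finger_force: 0.5
```

Emit:
{"fn": "servo_tool", "kwargs": {"rows": "-0.56 -0.02 0 0 0; -0.56 -0.05 0 0 0; -0.56 -0.08 0 0 0; -0.56 -0.11 0 0 0; -0.56 -0.13 0 0 0"}}

```text
clock: 11.7
eef_pos: [436.5, 262.7, 50.4]
tcp_rot: [0.0, 0.14, 0.99, 0.0]
wrist_force: [-0.9, 0.8, 0.3]
gripper_width: 0.22
finger_force: 0.4
```

```bash
cat > chk.py <<'E'
from h import *
plan((-88,35,50),GX+90)
t=cam('top');s=cam('side')
m=(s['image'].max(2)<50); m[:60]=0; m[90:]=0; m[:,:240]=0; m[:,300:]=0
y,x=np.nonzero(m); print('grip side',x.mean(),y.mean(),len(x))
h=cv2.cvtColor(t['image'],cv2.COLOR_RGB2HSV)
m=cv2.inRange(h,(14,90,110),(30,255,255)); m[:125]=0; m[190:]=0; m[:,:150]=0; m[:,230:]=0
y,x=np.nonzero(m); print('strip px',len(x))
if len(x)>20:
  p=np.c_[x,y]; q=np.array([M.T@(plane(t,i,57)-O) for i in p]); print('g x max',np.percentile(q[:,0],[2,98]),'y',np.percentile(q[:,1],[2,98]))
E
python3 chk.py
```

```text
g [-121.1   35.4   50.4] W-> [468. 253.  50.] units [-0.221 -0.004  0.003] turn 0.011 F [-0.9  0.8  0.3] t 11.7 j [ 0.42  0.57  1.8  -0.    0.78 -0.87]
grip side 270.32191780821915 74.70890410958904 292
strip px 72
g x max [77.07312089 86.16932495] y [-20.889018    86.91832683]
```

Emit:
{"fn": "servo_tool", "kwargs": {"rows": "-0.56 -0.03 0 0 0; -0.56 -0.06 0 0 0; -0.56 -0.09 0 0 0; -0.56 -0.12 0 0 0; -0.56 -0.15 0 0 0"}}

```text
clock: 12.3
eef_pos: [458.0, 256.4, 50.4]
tcp_rot: [-0.0, 0.14, 0.99, -0.0]
wrist_force: [-1.7, 0.6, 1.3]
gripper_width: 0.22
finger_force: 0.5
```

Emit:
{"fn": "servo_tool", "kwargs": {"rows": "-0.56 -0.01 0 0 0; -0.56 -0.02 0 0 0; -0.56 -0.03 0 0 0; -0.56 -0.04 0 0 0; -0.56 -0.04 0 0 0"}}

```text
clock: 12.8
eef_pos: [463.6, 254.9, 50.4]
tcp_rot: [0.0, 0.14, 0.99, 0.0]
wrist_force: [0.3, -0.0, 0.3]
gripper_width: 0.217
finger_force: 0.0
```

```bash
sed -i 's/m\[:125\]=0/m[:145]=0/' chk.py; python3 chk.py
```

```text
g [-92.9  35.5  50.4] W-> [468. 253.  50.] units [-0.033 -0.004  0.003] turn 0.011 F [ 0.3 -0.   0.3] t 12.8 j [ 0.39  0.59  1.75 -0.    0.81 -0.9 ]
grip side 269.6677852348993 74.5503355704698 298
strip px 0
```

Emit:
{"fn": "servo_tool", "kwargs": {"rows": "-0.56 -0.01 0 0 0; -0.56 -0.02 0 0 0; -0.56 -0.03 0 0 0; -0.56 -0.03 0 0 0"}}

```text
clock: 13.3
eef_pos: [467.9, 253.6, 50.4]
tcp_rot: [0.0, 0.14, 0.99, 0.0]
wrist_force: [-1.0, -0.5, -0.2]
gripper_width: 0.22
finger_force: 0.0
```

Emit:
{"fn": "servo_tool", "kwargs": {"rows": "-0.56 -0.005 0 0 0; -0.56 -0.01 0 0 0; -0.56 -0.015 0 0 0; -0.56 -0.015 0 0 0"}}

```text
clock: 13.7
eef_pos: [468.2, 253.3, 50.4]
tcp_rot: [-0.001, 0.14, 0.99, -0.0]
wrist_force: [-11.5, 7.7, 6.6]
gripper_width: 0.218
finger_force: 6.5
```

Contact came at x = -88, exactly as predicted for the strip meeting the stop. I'll hold briefly, then back off.

Emit:
{"fn": "servo_tool", "kwargs": {"rows": "-0.56 0 0 0 0; -0.56 0 0 0 0; -0.56 0.05 0 0 0; -0.56 0.2 0 0 0; -0.56 0.4 0 0 0"}}

```text
clock: 14.2
eef_pos: [412.6, 269.7, 50.4]
tcp_rot: [0.001, 0.14, 0.99, 0.0]
wrist_force: [0.4, 1.0, 0.1]
gripper_width: 0.221
finger_force: 0.0
```

Emit:
{"fn": "servo_tool", "kwargs": {"rows": "-0.56 0.1 0 -0.2 0; -0.56 0.1 0 -0.5 0; -0.56 0.1 0 -0.8 0; -0.56 0.1 0 -1 0; -0.56 0.1 0 -1 0"}}

```text
clock: 14.7
eef_pos: [399.6, 274.8, 204.4]
tcp_rot: [0.003, 0.14, 0.99, 0.002]
wrist_force: [-0.1, -0.7, 0.1]
gripper_width: 0.219
finger_force: 0.0
```

```bash
python3 - <<'E'
from h import *
plan((-165,150,330),GX+90)
E
```

```text
g [-159.9   36.6  204.4] W-> [427. 385. 330.] units [ 0.025  0.76  -0.834] turn 0.011 F [-0.1 -0.7  0.1] t 14.7 j [ 0.48  0.31  1.7  -0.    1.13 -0.81]
```

Emit:
{"fn": "servo_tool", "kwargs": {"rows": "-0.56 0 0 -0.3 0; -0.56 0 0 -0.6 0; -0.56 0 0 -0.9 0; -0.56 0 0 -1 0"}}

```text
clock: 15.1
eef_pos: [398.8, 274.3, 354.0]
tcp_rot: [0.002, 0.14, 0.99, 0.001]
wrist_force: [1.4, 0.1, -1.5]
gripper_width: 0.22
finger_force: 0.0
```

Emit:
{"fn": "servo_tool", "kwargs": {"rows": "-0.56 0 0 -0.3 0; -0.56 0 0 -0.6 0; -0.56 0 0 -0.6 0; -0.56 0 0 -0.6 0"}}

```text
clock: 15.5
eef_pos: [398.0, 273.9, 440.3]
tcp_rot: [0.0, 0.14, 0.99, 0.0]
wrist_force: [-0.2, 1.2, -1.5]
gripper_width: 0.22
finger_force: 0.0
```

Emit:
{"fn": "servo_tool", "kwargs": {"rows": "-0.56 -0.13 -0.28 0 0; -0.56 -0.26 -0.56 0 0; -0.56 -0.39 -0.84 0 0; -0.56 -0.46 -1 0 0"}}

```text
clock: 15.9
eef_pos: [422.2, 107.9, 438.6]
tcp_rot: [-0.001, 0.14, 0.99, -0.001]
wrist_force: [0.3, 1.3, -0.5]
gripper_width: 0.22
finger_force: 0.0
```

Emit:
{"fn": "servo_tool", "kwargs": {"rows": "-0.56 -0.13 -0.28 0 0; -0.56 -0.26 -0.56 0 0; -0.56 -0.39 -0.84 0 0; -0.56 -0.46 -1 0 0; -0.56 -0.46 -1 0 0"}}

```text
clock: 16.4
eef_pos: [447.2, -55.5, 438.3]
tcp_rot: [-0.002, 0.142, 0.99, -0.0]
wrist_force: [0.3, 0.8, -0.3]
gripper_width: 0.22
finger_force: 0.0
```

```bash
python3 - <<'E'
from h import *
plan((1,-297,430),GX+90)
t=cam('top')
cv2.imwrite('pics/f.png',cv2.resize(t['image'][115:225,140:290],None,fx=5,fy=5,interpolation=cv2.INTER_CUBIC)[:,:,::-1])
E
```

```text
g [ -21.  -266.8  438.3] W-> [460. -91. 430.] units [-0.147 -0.201  0.055] turn 0.004 F [ 0.3  0.8 -0.3] t 16.4 j [-0.26  0.08  1.34 -0.    1.72 -1.54]
```

View pics/f.png

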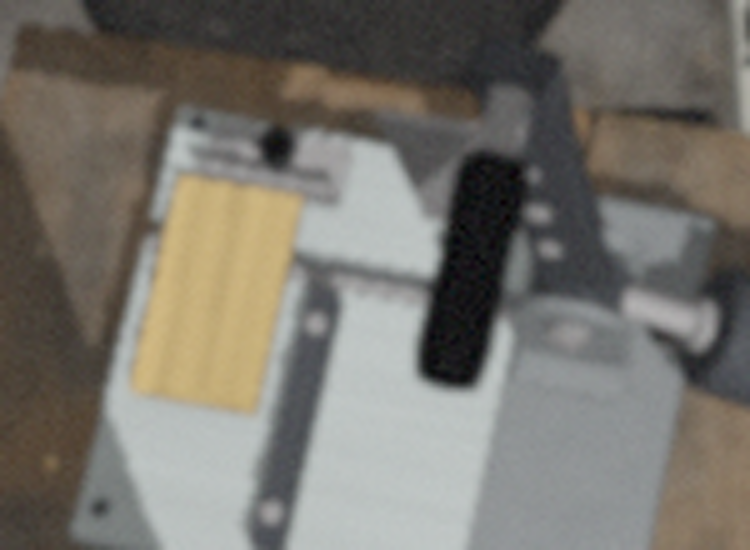

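The strip lies against the stop with its front edge from (177,175) to (302,195) and its back from (131,393) to (255,413). The stop plate runs along that front edge and the knife arm is up. I'll check the numbers.

```bash
python3 - <<'E'
from h import *
np.set_printoptions(precision=1,suppress=True)
t=cam('top'); h=cv2.cvtColor(t['image'],cv2.COLOR_RGB2HSV)
m=cv2.inRange(h,(12,70,120),(32,255,255)); m[:145]=0; m[202:]=0; m[:,:162]=0; m[:,206:]=0
c=max(cv2.findContours(m,0,2)[0],key=cv2.contourArea)
g=np.array([(M.T@(plane(t,p[0],57)-O))[:2] for p in c],np.float32)
r=cv2.minAreaRect(g); print(r,cv2.boxPoints(r))
q=lambda u,v:M.T@(plane(t,(140+u/5,115+v/5),57)-O)
print([q(*p)[:2] for p in[(177,175),(302,195),(255,413),(131,393)]])
E
```

```text
((-21.357921600341797, 39.58154296875), (59.17662811279297, 99.9541015625), 89.2415771484375) [[-71.7  10.7]
 [ 28.2   9.3]
 [ 29.   68.5]
 [-70.9  69.8]]
[array([27. , 67.2]), array([28.3, 10.4]), array([-72.6,   9.3]), array([-74. ,  64.4])]
```

The front end is at x ≈ 28 mm and square within about 0.015 rad.

```bash
python3 -c "
from station import bot
print(bot.finish_job())"
```

```text
the job is handed in; nothing more can be done
None
```

I handed the job in, with no verdict returned: the knife arm stands raised on its own, and the strip lies flush against the length stop (front at about 28 mm, square within about 0.015 rad) with the robot clear.

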